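# Set out the tasting jars in stock order

### The arm

A 7-joint arm with a two-finger parallel gripper is mounted at the origin on the work surface. World frame = base frame: x ahead of the robot, y to its left, z up, the work surface at z = 0. Lengths are in m, angles in rad, forces in N, time in s.
With the tool pointing down it reaches from about 0.4 to 0.85 m from the base axis. Payload 10.4 kg.
Tool frame: the origin (TCP) lies midway between the tips of the shut fingers; the grasp point (between the pads) lies 19 mm behind it; z points along the fingers, y is the line along which they close (so a half turn about z gives the same grasp; the last joint's range is limited). The gripper opens to 87 mm and grips with 3 to 60 N. Pads are 19 mm wide; open, the fingers measure 117 mm over their backs; the gripper's body (75 mm by 190 mm) begins 51 mm behind the grasp point.
Start: joints at [1.12, 0.332, -0.065, 1.46, 0.022, 1.35, -0.088], TCP at [0.259, -0.569, 0.223] pointing down, gripper open.
Joint ranges: [-2.6, 2.6], [-0.5, 2.12], [-1.47, 1.34], [0.16, 2.42], [-1.27, 4.41], [0.06, 2.06], [-2.6, 2.6]. Speed limits (rad/s): [2.22, 2.22, 2.79, 2.79, 3.14, 3.14, 3.14].

### API

Orientations are given as a unit quaternion [x, y, z, w].
In Python, from bench import r gives the robot as it stands.
- The arm moves only by the tool arm_command, never from a script. Its arguments are lists of equal length, an entry for each row: "xyz": the shift along the world's x, y, z in m, a list of three; "rot": the turn, a rotation vector about the world's x, y, z in rad, a list of three. In form: {"xyz": [[tx, ty, tz], ...], "rot": [[ax, ay, az], ...]}. A call has 1 to 20 rows; each row is the pose to reach, as a shift and turn from the pose commanded when the call began; what a row does not reach only later rows make up. A row lasts 1/12 s, in which the tool goes at most 41.7 mm and 7.16 degrees, less where a joint would pass 70% of its speed; a pose out of reach is approached as far as the arm can. A call with a gripper value outside its range is refused whole. "grip" is the opening, from 0 (shut) to 1 (fully open), set as the call begins (left out, the last holds). The fingers move at their own pace and stop on an object; "squeeze" is the grip in N (left out, the last holds). Time passes only in rows, so rows that repeat a pose let the fingers close. It gives the time, the measured TCP pose, the force, the opening and the grip force at its end, in the units of the state.
- r.read_state(): the state, without advancing time (a new reading comes with each control period).
- r.camera(name): name is "side" or "top"; returns the picture (384x512x3 uint8, red, green, blue); there is no depth.
- r.camera_model(name): a dict with "fx", "fy", "cx", "cy" (pixels), "T" (4x4, takes a point from camera to world coordinates). Camera axes: x right, y up, looking along -z (the intrinsics and any distortion apply to the point x, -y, -z); pixel columns grow to the right and rows downward; lengths in m; the calibration is good to about 2 mm. A picture is of the moment at which its call begins. camera_model takes no time and is no camera call.
- r.close_job(): hands the job in; it is judged then, once.
Trained networks look in the newest picture that a camera, given by its name, has taken for a name from the list of things; names that differ only in an ending like _2 or _b are one class to them, and where a whole thing is asked for, a point or a joint stands for the part that bears it (a point fixed in the world has none). Each returns a list of dicts, best first, with "conf" (0 to 1); they miss things now and then, are a little off and sometimes report something else, mostly with a low value. They report only what shows in the picture. A call takes as long as a camera call. They do not tell look-alikes from the thing itself.
- r.look_for(label, camera): "at" ([x, y, z] in m, in the coordinates of the camera as it stood for that picture, good to about 4 mm: the middle of the surface that is visible of it).
- r.spot_point(label, camera): "at" ([x, y, z] in m, in the coordinates of the camera as it stood for that picture, good to about 4 mm: a listed point, or the origin of a listed thing).
The state is a dict: "time": time; "joint_positions": joint angles; "joint_vel": joint speeds; "joint_torque": joint torques, N m; "ee_pos": TCP position; "eef_rot": TCP orientation; "ft_force": force on the tool from outside, world axes, zero at the start; "torque": the same for the moment, N m; "width": finger opening in m; "grip_force": force on a finger pad.
Only numpy, scipy, OpenCV 4.12 (cv2) and the standard library are available. Lean on these libraries where they do the work, as an engineer would, in place of code of your own. Each camera call takes 0.05 s, during which the arm holds its last target. There are 200 camera calls.

### The job

Four small tasting jars stand on the wire cooling rack, each in front of the big jar of the same preserve. Move the small jars to the wooden tasting rack, one standing in each compartment, in the same left-to-right order in which they stand on the cooling rack. Keep the jars upright all the way and leave the big jars where they are.

Things in the scene. Friction and masses are not known exactly. Their poses are not given: they have to be found in the camera images.
- small_red: small tasting jar of strawberry red preserve, red metal lid 53 mm across and 15 mm high; round, 60 mm tall in all, body 51 mm across, 0.11 to 0.19 kg. Origin at the centre of its underside, z up. At the start it stands in the front row (nearer the robot) of the wire cooling rack, about 106 mm before the big jar of its colour; row neighbours are about 76 mm apart (centres).
- small_orange: small tasting jar of apricot orange preserve, orange metal lid 53 mm across and 15 mm high; round, 60 mm tall in all, body 51 mm across, 0.11 to 0.19 kg. Origin at the centre of its underside, z up. At the start it stands in the front row (nearer the robot) of the wire cooling rack, about 106 mm before the big jar of its colour; row neighbours are about 76 mm apart (centres).
- small_green: small tasting jar of green preserve, green metal lid 53 mm across and 15 mm high; round, 60 mm tall in all, body 51 mm across, 0.11 to 0.19 kg. Origin at the centre of its underside, z up. At the start it stands in the front row (nearer the robot) of the wire cooling rack, about 106 mm before the big jar of its colour; row neighbours are about 76 mm apart (centres).
- small_purple: small tasting jar of dark purple preserve, purple metal lid 53 mm across and 15 mm high; round, 60 mm tall in all, body 51 mm across, 0.11 to 0.19 kg. Origin at the centre of its underside, z up. At the start it stands in the front row (nearer the robot) of the wire cooling rack, about 106 mm before the big jar of its colour; row neighbours are about 76 mm apart (centres).
- big_red: big stock jar of strawberry red preserve, red metal lid, round, 88 mm tall, 68 mm across, about 0.4 kg. Origin at the centre of its underside, z up. It stands in the back row of the wire cooling rack (farther from the robot) and stays there.
- big_orange: big stock jar of apricot orange preserve, orange metal lid, round, 88 mm tall, 68 mm across, about 0.4 kg. Origin at the centre of its underside, z up. It stands in the back row of the wire cooling rack (farther from the robot) and stays there.
- big_green: big stock jar of green preserve, green metal lid, round, 88 mm tall, 68 mm across, about 0.4 kg. Origin at the centre of its underside, z up. It stands in the back row of the wire cooling rack (farther from the robot) and stays there.
- big_purple: big stock jar of dark purple preserve, purple metal lid, round, 88 mm tall, 68 mm across, about 0.4 kg. Origin at the centre of its underside, z up. It stands in the back row of the wire cooling rack (farther from the robot) and stays there.
- cooling_rack: shiny wire cooling rack, fixed, 216 (x) by 336 mm (y), on the left or right of the table; jars stand 18 mm above the table. Origin on the table under its centre; x away from the robot, y to the left seen from the robot (turned up to 13 degrees). Small jars near x = -53, big jars near x = +53 mm; four columns of one colour each near y = 114, 38, -38, -114 mm.
- tasting_rack: low wooden rack, fixed, 78 (x) by 345 mm (y), on the table's other side, empty. Four compartments 68 x 68 mm inside, centres at x = 0, y = 109.5, 36.5, -36.5, -109.5 mm; floors 5 mm, rims 20 mm above the table. Origin on the table under its centre; axes like the cooling rack's (turned up to 13 degrees). A cup of spoons, 98 mm tall, and a loose screw band lie about 130 mm behind it.
Not all that is in view belongs to the job. Leave any pink look-alike of the small_orange alone.

How it is judged:
By the outcome, as a careful person would: the job done as asked, in the order asked, and still so for the second after the job is handed in, with the robot touching nothing.
It also fails if it takes over 102 s, if anything falls off the work surface, if the arm or the gripper's body presses on something with over 40 N, if the wrist force passes 120 N, or if a joint passes its speed limit or range.

## Working session

There is one attempt and no reset: what is moved stays moved. The work goes in short steps, Python scripts to look and compute and a tool call to move; the robot and the scene stay as the last step left them, time stands still between calls to the robot, and variables do not carry over. Pictures are saved under pics/ and viewed, at most 14 in all, crops included, and the job is handed in when it is done.

Besides the shell and the picture viewer there is one more tool, called after "Emit:" as a command line: name --argument value ..., lists and objects as JSON in quotes. arm_command: Moves the arm, as the interface text tells. Its arguments: {"type":"object","properties":{"xyz":{"type":"array"},"rot":{"type":"array"},"grip":{"type":"number"},"squeeze":{"type":"number"}},"required":["xyz","rot"]}

```bash
mkdir -p pics; ls
cat > h.py <<'E'
import numpy as np, cv2
from bench import r
def snap(n,f):
    im=r.camera(n); cv2.imwrite('pics/'+f,im[:,:,::-1]); return im
def w(n,p):
    T=np.array(r.camera_model(n)['T']); return T[:3,:3]@np.array(p)+T[:3,3]
E
python3 - <<'E'
from h import *
for c in ('top','side'):
    snap(c,c+'0.png'); m=r.camera_model(c); print(c,{k:v for k,v in m.items() if k!='T'},np.round(m['T'],3).tolist())
    for l in ['small_red','small_orange','small_green','small_purple','big_red','big_orange','big_green','big_purple','cooling_rack','tasting_rack']:
        print(l,[(np.round(w(c,d['at']),3).tolist(),round(d['conf'],2)) for d in r.spot_point(l,c)[:3]])
s=r.read_state();print(s['time'],s['ee_pos'],s['eef_rot'],s['width'],s['ft_force'])
E
```

```text
pics
top {'fx': 358.130336552034, 'fy': 358.130336552034, 'cx': 259.3199708789249, 'cy': 192.8865285098434} [[0.009, 0.983, -0.181, 0.379], [-1.0, 0.005, -0.025, -0.022], [-0.023, 0.181, 0.983, 0.938], [0.0, 0.0, 0.0, 1.0]]
small_red [([0.471, -0.206, 0.013], 0.63)]
small_orange [([0.456, 0.02, 0.001], 0.73), ([0.456, -0.13, 0.018], 0.6), ([0.583, -0.261, 0.019], 0.18)]
small_green [([0.482, -0.282, 0.016], 0.65), ([0.584, -0.261, 0.016], 0.43)]
small_purple [([0.493, -0.355, 0.018], 0.61)]
big_red [([0.573, -0.184, 0.018], 0.77), ([0.472, -0.205, 0.012], 0.65)]
big_orange [([0.56, -0.115, 0.017], 0.94)]
big_green [([0.585, -0.262, 0.018], 0.83)]
big_purple [([0.594, -0.336, 0.013], 0.59)]
cooling_rack [([0.525, -0.232, -0.001], 0.74)]
tasting_rack [([0.584, 0.22, -0.0], 0.6), ([0.522, -0.232, -0.006], 0.57)]
side {'fx': 347.71674846712125, 'fy': 347.71674846712125, 'cx': 250.34849093056152, 'cy': 194.2070095217946} [[0.7, 0.526, -0.484, 0.183], [-0.715, 0.509, -0.48, -0.406], [-0.006, 0.682, 0.731, 0.62], [0.0, 0.0, 0.0, 1.0]]
small_red []
small_orange [([0.457, -0.135, 0.017], 0.95), ([0.456, 0.022, -0.002], 0.64)]
small_green [([0.481, -0.284, 0.017], 0.94)]
small_purple [([0.492, -0.358, 0.017], 0.84)]
big_red [([0.574, -0.189, 0.015], 0.86)]
big_orange [([0.561, -0.113, 0.013], 0.61)]
big_green [([0.584, -0.262, 0.022], 0.86)]
big_purple [([0.462, -0.131, 0.021], 0.62), ([0.596, -0.339, 0.017], 0.59)]
cooling_rack [([0.524, -0.235, -0.002], 0.81)]
tasting_rack [([0.585, 0.218, -0.009], 0.64)]
1.1 [ 0.25927502 -0.56866994  0.22257212] [ 9.77215049e-01  2.12251614e-01 -7.86351519e-06  6.58630123e-06] 0.0870067100478325 [-0.36713071  0.25958548 -0.23956995]
```

View pics/top0.png

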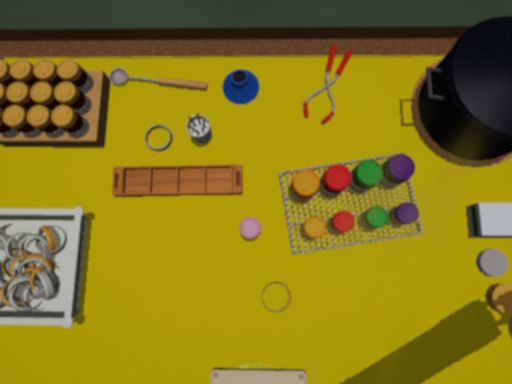

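View pics/side0.png

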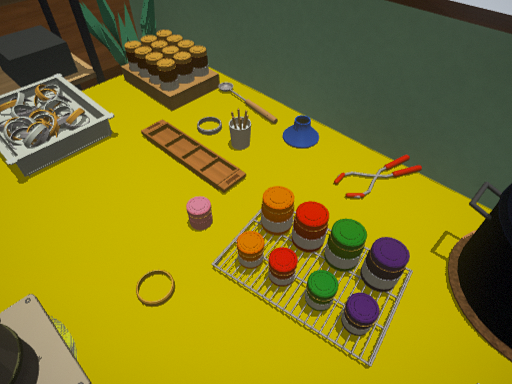

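The pictures show the cooling rack at the right of the top view (px ~282–420, 155–252). Left to right, the small jars are orange (314,228), red (343,222), green (377,217) and purple (405,213). The tasting rack spans (113–242, 166–196). The look-alike is the pink jar at (250,228), and the spoon cup is at (199,128). Next I'll measure the rack's yaw and the lids.

```bash
cat >> h.py <<'E'
def back(n,uv,z):
    m=r.camera_model(n);T=np.array(m['T']);d=np.array([(uv[0]-m['cx'])/m['fx'],-(uv[1]-m['cy'])/m['fy'],-1.])
    d=T[:3,:3]@d;return T[:3,3]+d*(z-T[2,3])/d[2]
def proj(n,p):
    m=r.camera_model(n);T=np.array(m['T']);q=T[:3,:3].T@(np.array(p)-T[:3,3]);return m['cx']-m['fx']*q[0]/q[2],m['cy']+m['fy']*q[1]/q[2]
E
python3 - <<'E'
from h import *
im=cv2.imread('pics/top0.png');hsv=cv2.cvtColor(im,cv2.COLOR_BGR2HSV)
# tasting rack mask: not yellow
yel=cv2.inRange(hsv,(22,120,60),(40,255,255));m=255-yel;m[:160]=0;m[202:]=0;m[:,:107]=0;m[:,247:]=0
c=max(cv2.findContours(m,0,1)[0],key=cv2.contourArea);rc=cv2.minAreaRect(c);print(rc)
for p in cv2.boxPoints(rc): print(p,np.round(back('top',p,.015),4))
# lids
for n,l,z in [('orange',(0.456,-.132),.078),('red',(.471,-.206),.078),('green',(.482,-.283),.078),('purple',(.4925,-.357),.078)]:
    u=proj('top',(*l,z)); x,y=map(int,np.round(u)); px=hsv[y,x].astype(int)
    d=np.abs(hsv.astype(int)-px); k=((np.minimum(d[...,0],180-d[...,0])<7)&(d[...,1]<90)).astype(np.uint8); k[:y-16]=0;k[y+16:]=0;k[:,:x-15]=0;k[:,x+15:]=0
    c=max(cv2.findContours(k,0,1)[0],key=cv2.contourArea); cc,ra=cv2.minEnclosingCircle(c);print(n,px,u,cc,ra,back('top',cc,z).round(4))
big=cv2.resize(im[155:255,100:430],None,fx=2.4,fy=2.4,interpolation=cv2.INTER_CUBIC);cv2.imwrite('pics/c1.png',big)
for c in ('top','side'):
  for k in range(3):
    r.camera(c);print(c,[[np.round(w(c,d['at']),3).tolist() for d in f('tasting_rack',c)[:1]] for f in (r.spot_point,r.look_for)])
E
```

```text
((176.50779724121094, 179.85850524902344), (29.775571823120117, 129.5998077392578), 88.75463104248047)
[111.39963 166.38261] [0.619  0.3991 0.015 ]
[240.96881 163.56587] [0.6277 0.0509 0.015 ]
[241.61597 193.3344 ] [0.5471 0.0478 0.015 ]
[112.04678 196.15114] [0.5379 0.3906 0.015 ]
orange [ 22 196 182] (np.float64(314.0559751690367), np.float64(226.39974721111238)) (313.5, 225.9516143798828) 20.89756202697754 [ 0.4571 -0.1307  0.078 ]
red [  2 193 180] (np.float64(344.9428340372436), np.float64(220.3463476341913)) (342.12945556640625, 220.65228271484375) 11.374454498291016 [ 0.4702 -0.1993  0.078 ]
green [ 58 154 134] (np.float64(377.11102597659306), np.float64(215.97344495297114)) (377.6119384765625, 217.0746307373047) 9.83338451385498 [ 0.4794 -0.2841  0.078 ]
purple [145 104  98] (np.float64(408.0213023035817), np.float64(211.80141890557377)) (406.19232177734375, 211.8076934814453) 9.730935096740723 [ 0.4925 -0.3527  0.078 ]
top [[[0.587, 0.22, -0.001]], [[0.589, 0.22, 0.002]]]
top [[[0.584, 0.218, -0.001]], [[0.586, 0.218, 0.005]]]
top [[[0.583, 0.22, -0.001]], [[0.586, 0.216, 0.007]]]
side [[[0.587, 0.219, -0.008]], []]
side [[[0.587, 0.219, -0.003]], [[0.481, -0.361, 0.075]]]
side [[[0.586, 0.221, -0.007]], [[0.584, 0.199, 0.002]]]
```

View pics/c1.png

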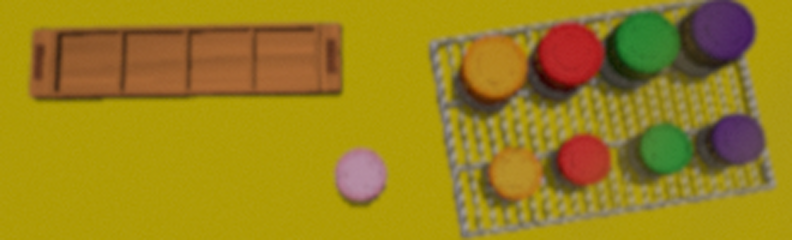

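The tasting rack centre is about (0.585, 0.220) with 1.5° yaw. In the crop the lids are at (516,173), (584,160), (666,148) and (738,138), which agrees with the networks. The grasp will close along the cooling rack's x axis on the lid, at TCP z 0.051.

Emit:
arm_command --xyz '[[0.04,0,0],[0.06,0.03,0],[0.08,0.07,0],[0.1,0.11,0],[0.115,0.15,0],[0.13,0.19,0],[0.145,0.23,0],[0.16,0.27,0],[0.17,0.31,0],[0.18,0.35,0],[0.19,0.39,0],[0.196,0.42,0],[0.196,0.436,0],[0.196,0.436,0],[0.196,0.436,-0.02],[0.196,0.436,-0.04],[0.196,0.436,-0.06],[0.196,0.436,-0.06],[0.196,0.436,-0.06]]' --rot '[[0,0,0.12],[0,0,0.24],[0,0,0.36],[0,0,0.48],[0,0,0.6],[0,0,0.72],[0,0,0.84],[0,0,0.96],[0,0,1.08],[0,0,1.2],[0,0,1.3],[0,0,1.304],[0,0,1.304],[0,0,1.304],[0,0,1.304],[0,0,1.304],[0,0,1.304],[0,0,1.304],[0,0,1.304]]' --grip 1 --squeeze 25

```text
time: 3.58
ee_pos: [0.4547, -0.1332, 0.1624]
eef_rot: [0.648, 0.761, -0.0, -0.001]
ft_force: [-0.1, 0.3, -0.2]
width: 0.0871
grip_force: 0.0
```

Run:
```python
from h import *
im=snap('side','s1.png')
s=r.read_state();print(s['time'],s['ee_pos'],s['eef_rot'],np.round(s['joint_positions'],2))
```

```text
3.6333 [ 0.45548377 -0.13323811  0.16334749] [6.48206971e-01 7.61464179e-01 1.04678867e-04 1.30082195e-04] [ 0.71  0.08 -0.54  1.9   0.04  1.17  0.32]
```

View pics/s1.png

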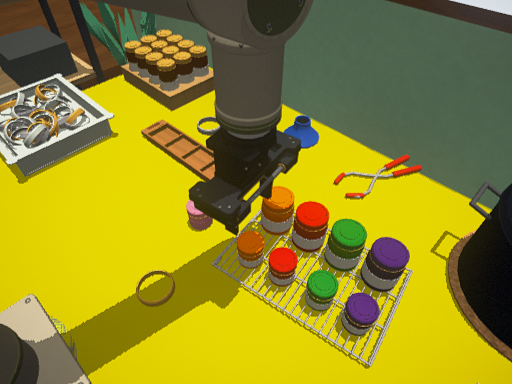

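The gripper hangs above the orange jar at (250,247) with its closing line pointing at the big jar. Now I'll descend, grip and lift.

Emit:
arm_command --xyz '[[0,0,-0.02],[0,0,-0.04],[0,0,-0.06],[0,0,-0.08],[0,0,-0.095],[0,0,-0.105],[0,0,-0.111],[0,0,-0.111],[0,0,-0.111]]' --rot '[[0,0,0],[0,0,0],[0,0,0],[0,0,0],[0,0,0],[0,0,0],[0,0,0],[0,0,0],[0,0,0]]'

```text
time: 4.38
ee_pos: [0.456, -0.1329, 0.0524]
eef_rot: [0.648, 0.762, 0.0, 0.0]
ft_force: [0.3, -1.2, 0.7]
width: 0.087
grip_force: 0.0
```

Emit:
arm_command --xyz '[[0,0,0],[0,0,0],[0,0,0],[0,0,0],[0,0,0],[0,0,0],[0,0,0],[0,0,0]]' --rot '[[0,0,0],[0,0,0],[0,0,0],[0,0,0],[0,0,0],[0,0,0],[0,0,0],[0,0,0]]' --grip 0 --squeeze 25

```text
time: 5.05
ee_pos: [0.4554, -0.1327, 0.0517]
eef_rot: [0.648, 0.762, 0.0, 0.0]
ft_force: [-0.1, 0.8, 1.5]
width: 0.0526
grip_force: 25.0
```

Run:
```python
from h import *
im=snap('side','s2.png');snap('top','t2.png')
```

```text
(no output)
```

View pics/s2.png

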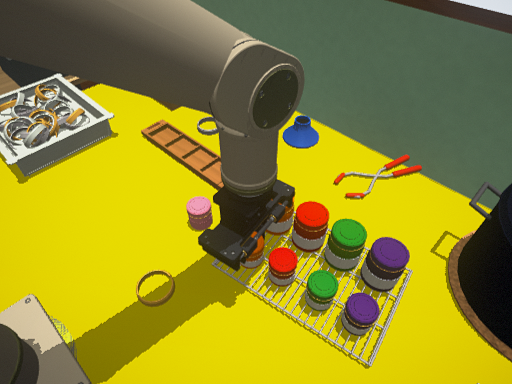

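The opening is 52.6 mm at 25 N, which matches the 53 mm lid, so the orange jar at (250,250) is held. I'll lift and carry it.

Emit:
arm_command --xyz '[[0,0,0.01],[0,0,0.03],[0,0,0.06],[0,0,0.09],[0,0,0.12],[0,0.01,0.14],[0.01,0.03,0.15],[0.02,0.06,0.15],[0.03,0.095,0.15],[0.04,0.13,0.15],[0.05,0.17,0.15],[0.06,0.21,0.15],[0.07,0.25,0.15],[0.08,0.29,0.15],[0.09,0.33,0.15],[0.1,0.37,0.15],[0.11,0.4,0.15],[0.12,0.43,0.15],[0.125,0.45,0.15],[0.127,0.46,0.15]]' --rot '[[0,0,0],[0,0,0],[0,0,0],[0,0,0],[0,0,0],[0,0,0],[0,0,0],[0,0,-0.02],[0,0,-0.04],[0,0,-0.06],[0,0,-0.08],[0,0,-0.1],[0,0,-0.12],[0,0,-0.13],[0,0,-0.13],[0,0,-0.13],[0,0,-0.13],[0,0,-0.13],[0,0,-0.13],[0,0,-0.13]]'

```text
time: 6.82
ee_pos: [0.5815, 0.3305, 0.2014]
eef_rot: [0.695, 0.719, -0.0, -0.001]
ft_force: [-0.1, 0.7, -1.0]
width: 0.0519
grip_force: 25.0
```

Emit:
arm_command --xyz '[[0,0.002,0],[0,0.002,0],[0,0.002,-0.02],[0,0.002,-0.05],[0,0.002,-0.08],[0,0.002,-0.1],[0,0.002,-0.1],[0,0.002,-0.1]]' --rot '[[0,0,0],[0,0,0],[0,0,0],[0,0,0],[0,0,0],[0,0,0],[0,0,0],[0,0,0]]'

```text
time: 7.48
ee_pos: [0.5825, 0.3272, 0.1017]
eef_rot: [0.697, 0.717, -0.001, 0.0]
ft_force: [0.8, 0.4, -0.0]
width: 0.0524
grip_force: 25.0
```

Run:
```python
from h import *
im=snap('side','s3.png');t=snap('top','t3.png')
cv2.imwrite('pics/c3.png',cv2.resize(np.hstack([im[60:260,60:310],t[80:280,60:310]])[:,:,::-1],None,fx=1.6,fy=1.6,interpolation=cv2.INTER_CUBIC))
s=r.read_state();print(s['time'],s['ee_pos'],s['width'],np.round(s['joint_positions'],2))
```

```text
7.5833 [0.58340837 0.32893631 0.10386065] 0.051964502778768115 [-0.08  0.62 -0.73  1.44  0.42  1.24 -0.82]
```

View pics/c3.png

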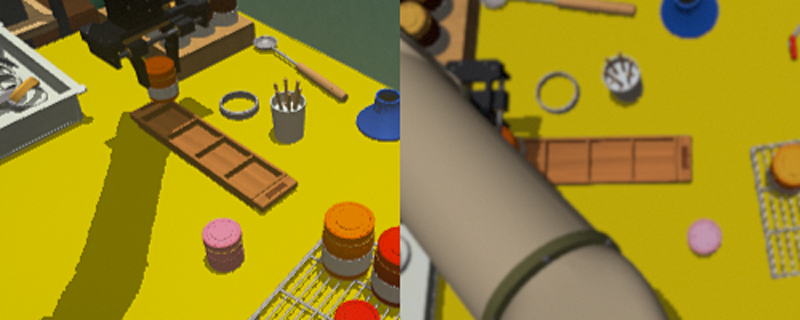

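The orange jar is held upright over the leftmost compartment, at side crop (160,80), and the other jars haven't moved. Next: lower, release and rise.

Emit:
arm_command --xyz '[[0,0,-0.015],[0,0,-0.03],[0,0,-0.042],[0,0,-0.052],[0,0,-0.058],[0,0,-0.062],[0,0,-0.062],[0,0,-0.062]]' --rot '[[0,0,0],[0,0,0],[0,0,0],[0,0,0],[0,0,0],[0,0,0],[0,0,0],[0,0,0]]'

```text
time: 8.25
ee_pos: [0.5824, 0.3296, 0.0396]
eef_rot: [0.696, 0.718, 0.0, -0.0]
ft_force: [-0.3, 1.4, -1.2]
width: 0.0523
grip_force: 25.0
```

Emit:
arm_command --xyz '[[0,0,0],[0,0,0],[0,0,0],[0,0,0],[0,0,0],[0,0,0.02],[0,0,0.05],[0,0,0.09],[0,0,0.13],[0,0,0.13],[0,0,0.13]]' --rot '[[0,0,0],[0,0,0],[0,0,0],[0,0,0],[0,0,0],[0,0,0],[0,0,0],[0,0,0],[0,0,0],[0,0,0],[0,0,0]]' --grip 1

```text
time: 9.17
ee_pos: [0.5834, 0.3303, 0.1726]
eef_rot: [0.696, 0.718, 0.002, 0.001]
ft_force: [0.6, -0.5, -0.2]
width: 0.0865
grip_force: 0.0
```

Run:
```python
from h import *
im=snap('side','s4.png');t=snap('top','t4.png')
print([(w('side',d['at']).round(3),d['conf']) for d in r.spot_point('small_orange','side')])
for l in ['red','green','purple']: print(l,[(w('side',d['at']).round(3),d['conf']) for d in r.spot_point('small_'+l,'side')])
s=r.read_state();print(s['time'],s['ee_pos'])
cv2.imwrite('pics/c4.png',cv2.resize(im[60:260,60:310][:,:,::-1],None,fx=2,fy=2,interpolation=cv2.INTER_CUBIC))
```

```text
[(array([0.586, 0.333, 0.006]), 0.76), (array([0.456, 0.023, 0.   ]), 0.56)]
red [(array([ 0.47 , -0.199,  0.02 ]), 0.75)]
green [(array([ 0.484, -0.282,  0.019]), 0.65)]
purple [(array([ 0.494, -0.36 ,  0.017]), 0.83)]
9.4667 [0.58187461 0.32893365 0.16820931]
```

View pics/c4.png

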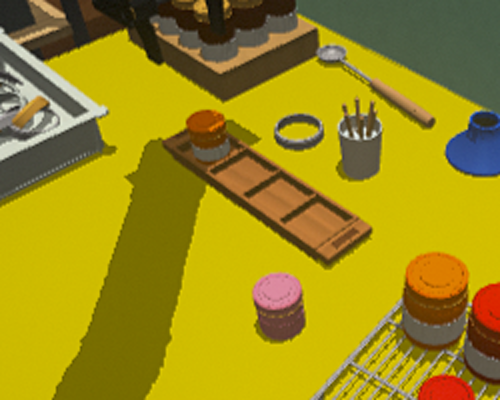

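The orange jar stands in the leftmost compartment at crop (208,135), and the networks put it at z 0.006. Red jar next.

Emit:
arm_command --xyz '[[-0.004,-0.02,0],[-0.012,-0.055,0],[-0.02,-0.095,0],[-0.028,-0.135,0],[-0.037,-0.175,0],[-0.045,-0.215,0],[-0.054,-0.255,0],[-0.062,-0.295,0],[-0.07,-0.335,0],[-0.08,-0.375,0],[-0.088,-0.415,0],[-0.096,-0.455,0],[-0.105,-0.49,0],[-0.111,-0.52,0],[-0.113,-0.531,0],[-0.113,-0.531,0],[-0.113,-0.531,0],[-0.113,-0.531,-0.02],[-0.113,-0.531,-0.04]]' --rot '[[0,0,0],[0,0,0.02],[0,0,0.04],[0,0,0.06],[0,0,0.08],[0,0,0.1],[0,0,0.12],[0,0,0.13],[0,0,0.13],[0,0,0.13],[0,0,0.13],[0,0,0.13],[0,0,0.13],[0,0,0.13],[0,0,0.13],[0,0,0.13],[0,0,0.13],[0,0,0.13],[0,0,0.13]]'

```text
time: 11.05
ee_pos: [0.4707, -0.1998, 0.1299]
eef_rot: [0.647, 0.763, 0.001, 0.001]
ft_force: [0.3, -0.1, -0.9]
width: 0.0873
grip_force: 0.0
```

Emit:
arm_command --xyz '[[0,0,-0.02],[0,0,-0.04],[0,0,-0.055],[0,0,-0.068],[0,0,-0.078],[0,0,-0.078],[0,0,-0.078]]' --rot '[[0,0,0],[0,0,0],[0,0,0],[0,0,0],[0,0,0],[0,0,0],[0,0,0]]'

```text
time: 11.63
ee_pos: [0.4696, -0.2005, 0.0516]
eef_rot: [0.647, 0.762, 0.0, -0.0]
ft_force: [-0.4, 0.0, -0.2]
width: 0.0871
grip_force: 0.0
```

Emit:
arm_command --xyz '[[0,0,0],[0,0,0],[0,0,0],[0,0,0],[0,0,0],[0,0,0],[0,0,0],[0,0,0]]' --rot '[[0,0,0],[0,0,0],[0,0,0],[0,0,0],[0,0,0],[0,0,0],[0,0,0],[0,0,0]]' --grip 0 --squeeze 25

```text
time: 12.3
ee_pos: [0.4694, -0.2018, 0.0517]
eef_rot: [0.648, 0.762, 0.0, 0.0]
ft_force: [-0.3, 0.5, 1.3]
width: 0.052
grip_force: 25.0
```

Emit:
arm_command --xyz '[[0,0,0.01],[0,0,0.03],[0,0,0.06],[0,0,0.09],[0,0,0.12],[0,0.01,0.14],[0.005,0.03,0.15],[0.015,0.06,0.15],[0.025,0.095,0.15],[0.035,0.13,0.15],[0.045,0.17,0.15],[0.055,0.21,0.15],[0.065,0.25,0.15],[0.075,0.29,0.15],[0.085,0.33,0.15],[0.095,0.37,0.15],[0.105,0.4,0.15],[0.112,0.43,0.15],[0.115,0.45,0.15],[0.115,0.458,0.15]]' --rot '[[0,0,0],[0,0,0],[0,0,0],[0,0,0],[0,0,0],[0,0,0],[0,0,0],[0,0,-0.02],[0,0,-0.04],[0,0,-0.06],[0,0,-0.08],[0,0,-0.1],[0,0,-0.12],[0,0,-0.13],[0,0,-0.13],[0,0,-0.13],[0,0,-0.13],[0,0,-0.13],[0,0,-0.13],[0,0,-0.13]]'

```text
time: 13.97
ee_pos: [0.5833, 0.2602, 0.2017]
eef_rot: [0.695, 0.719, 0.0, -0.001]
ft_force: [-0.3, 0.8, -1.0]
width: 0.052
grip_force: 25.0
```

Emit:
arm_command --xyz '[[0,0,0],[0,0,0],[0,0,-0.02],[0,0,-0.05],[0,0,-0.08],[0,0,-0.105],[0,0,-0.12],[0,0,-0.135],[0,0,-0.145],[0,0,-0.154],[0,0,-0.16],[0,0,-0.162],[0,0,-0.162],[0,0,-0.162]]' --rot '[[0,0,0],[0,0,0],[0,0,0],[0,0,0],[0,0,0],[0,0,0],[0,0,0],[0,0,0],[0,0,0],[0,0,0],[0,0,0],[0,0,0],[0,0,0],[0,0,0]]'

```text
time: 15.13
ee_pos: [0.5847, 0.2566, 0.0403]
eef_rot: [0.696, 0.718, 0.001, 0.0]
ft_force: [0.5, -0.8, -1.7]
width: 0.052
grip_force: 25.0
```

Emit:
arm_command --xyz '[[0,0,0],[0,0,0],[0,0,0],[0,0,0],[0,0,0],[0,0,0.02],[0,0,0.05],[0,0,0.09],[0,0,0.13],[0,0,0.13],[0,0,0.13]]' --rot '[[0,0,0],[0,0,0],[0,0,0],[0,0,0],[0,0,0],[0,0,0],[0,0,0],[0,0,0],[0,0,0],[0,0,0],[0,0,0]]' --grip 1

```text
time: 16.05
ee_pos: [0.5855, 0.2572, 0.1724]
eef_rot: [0.696, 0.718, 0.002, 0.001]
ft_force: [-0.6, 0.6, -0.6]
width: 0.0866
grip_force: 0.0
```

Run:
```python
from h import *
im=snap('side','s5.png')
for l in ['red','orange','green','purple']: print(l,[(w('side',d['at']).round(3),d['conf']) for d in r.spot_point('small_'+l,'side')])
s=r.read_state();print(s['time'],s['ee_pos'])
```

```text
red [(array([ 0.585,  0.218, -0.006]), 0.68), (array([0.585, 0.261, 0.003]), 0.59)]
orange [(array([ 0.455,  0.025, -0.001]), 0.98), (array([0.585, 0.329, 0.006]), 0.9)]
green [(array([ 0.481, -0.281,  0.019]), 0.74), (array([ 0.493, -0.359,  0.016]), 0.34)]
purple [(array([ 0.488, -0.358,  0.017]), 0.83)]
16.3 [0.58379452 0.2558647  0.16812668]
```

View pics/s5.png

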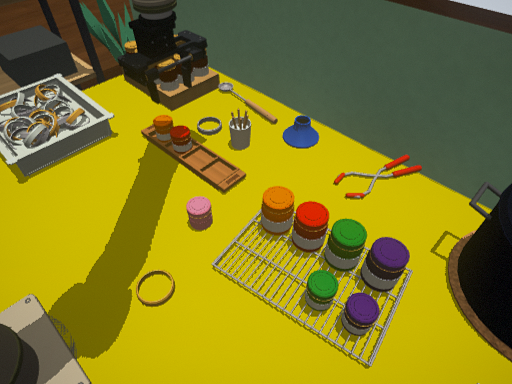

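Orange (163,128) and red (180,140) stand in the first two compartments. Green next.

Emit:
arm_command --xyz '[[-0.004,-0.02,0],[-0.012,-0.055,0],[-0.02,-0.095,0],[-0.028,-0.135,0],[-0.035,-0.175,0],[-0.042,-0.215,0],[-0.05,-0.255,0],[-0.058,-0.295,0],[-0.066,-0.335,0],[-0.074,-0.375,0],[-0.082,-0.415,0],[-0.09,-0.455,0],[-0.098,-0.495,0],[-0.102,-0.525,0],[-0.103,-0.538,0],[-0.103,-0.538,0],[-0.103,-0.538,0],[-0.103,-0.538,-0.02],[-0.103,-0.538,-0.04]]' --rot '[[0,0,0],[0,0,0.02],[0,0,0.04],[0,0,0.06],[0,0,0.08],[0,0,0.1],[0,0,0.12],[0,0,0.13],[0,0,0.13],[0,0,0.13],[0,0,0.13],[0,0,0.13],[0,0,0.13],[0,0,0.13],[0,0,0.13],[0,0,0.13],[0,0,0.13],[0,0,0.13],[0,0,0.13]]'

```text
time: 17.88
ee_pos: [0.4828, -0.2796, 0.1299]
eef_rot: [0.647, 0.763, 0.001, 0.001]
ft_force: [0.3, 0.1, -1.2]
width: 0.0871
grip_force: 0.0
```

Emit:
arm_command --xyz '[[0,0,-0.02],[0,0,-0.04],[0,0,-0.055],[0,0,-0.068],[0,0,-0.078],[0,0,-0.078],[0,0,-0.078]]' --rot '[[0,0,0],[0,0,0],[0,0,0],[0,0,0],[0,0,0],[0,0,0],[0,0,0]]'

```text
time: 18.47
ee_pos: [0.4816, -0.281, 0.0517]
eef_rot: [0.648, 0.762, 0.0, -0.0]
ft_force: [0.1, -0.0, 0.8]
width: 0.0871
grip_force: 0.0
```

Emit:
arm_command --xyz '[[0,0,0],[0,0,0],[0,0,0],[0,0,0],[0,0,0],[0,0,0],[0,0,0],[0,0,0]]' --rot '[[0,0,0],[0,0,0],[0,0,0],[0,0,0],[0,0,0],[0,0,0],[0,0,0],[0,0,0]]' --grip 0 --squeeze 25

```text
time: 19.13
ee_pos: [0.4814, -0.2818, 0.0517]
eef_rot: [0.648, 0.762, 0.0, 0.0]
ft_force: [-0.8, -0.4, 2.4]
width: 0.0523
grip_force: 25.0
```

Emit:
arm_command --xyz '[[0,0,0.01],[0,0,0.03],[0,0,0.06],[0,0,0.09],[0,0,0.12],[0,0.01,0.14],[0.005,0.03,0.15],[0.015,0.06,0.15],[0.025,0.095,0.15],[0.035,0.13,0.15],[0.045,0.17,0.15],[0.055,0.21,0.15],[0.065,0.25,0.15],[0.073,0.29,0.15],[0.081,0.33,0.15],[0.09,0.37,0.15],[0.097,0.405,0.15],[0.102,0.435,0.15],[0.105,0.455,0.15],[0.105,0.465,0.15]]' --rot '[[0,0,0],[0,0,0],[0,0,0],[0,0,0],[0,0,0],[0,0,0],[0,0,0],[0,0,-0.02],[0,0,-0.04],[0,0,-0.06],[0,0,-0.08],[0,0,-0.1],[0,0,-0.12],[0,0,-0.13],[0,0,-0.13],[0,0,-0.13],[0,0,-0.13],[0,0,-0.13],[0,0,-0.13],[0,0,-0.13]]'

```text
time: 20.8
ee_pos: [0.5856, 0.1871, 0.2019]
eef_rot: [0.695, 0.719, 0.001, -0.001]
ft_force: [-0.8, 0.4, -0.5]
width: 0.0521
grip_force: 25.0
```

Emit:
arm_command --xyz '[[0,0,0],[0,0,0],[0,0,-0.02],[0,0,-0.05],[0,0,-0.08],[0,0,-0.105],[0,0,-0.12],[0,0,-0.135],[0,0,-0.145],[0,0,-0.154],[0,0,-0.16],[0,0,-0.162],[0,0,-0.162],[0,0,-0.162]]' --rot '[[0,0,0],[0,0,0],[0,0,0],[0,0,0],[0,0,0],[0,0,0],[0,0,0],[0,0,0],[0,0,0],[0,0,0],[0,0,0],[0,0,0],[0,0,0],[0,0,0]]'

```text
time: 21.97
ee_pos: [0.5867, 0.1836, 0.0403]
eef_rot: [0.696, 0.718, 0.0, 0.0]
ft_force: [0.0, 0.4, -0.8]
width: 0.0522
grip_force: 25.0
```

Emit:
arm_command --xyz '[[0,0,0],[0,0,0],[0,0,0],[0,0,0],[0,0,0],[0,0,0.02],[0,0,0.05],[0,0,0.09],[0,0,0.13],[0,0,0.13],[0,0,0.13]]' --rot '[[0,0,0],[0,0,0],[0,0,0],[0,0,0],[0,0,0],[0,0,0],[0,0,0],[0,0,0],[0,0,0],[0,0,0],[0,0,0]]' --grip 1

```text
time: 22.88
ee_pos: [0.5876, 0.184, 0.1723]
eef_rot: [0.696, 0.718, 0.002, 0.001]
ft_force: [1.4, 0.2, -1.0]
width: 0.0872
grip_force: 0.0
```

Run:
```python
from h import *
im=snap('side','s6.png')
for l in ['red','orange','green','purple']: print(l,[(w('side',d['at']).round(3),d['conf']) for d in r.spot_point('small_'+l,'side')])
s=r.read_state();print(s['time'],s['ee_pos'])
```

```text
red [(array([0.586, 0.257, 0.006]), 0.86)]
orange [(array([0.587, 0.327, 0.007]), 0.79), (array([ 0.456,  0.024, -0.002]), 0.65)]
green [(array([0.588, 0.184, 0.008]), 0.91), (array([ 0.571, -0.189,  0.02 ]), 0.4)]
purple [(array([ 0.491, -0.359,  0.015]), 0.95)]
23.1333 [0.58572582 0.18297369 0.16820536]
```

View pics/s6.png

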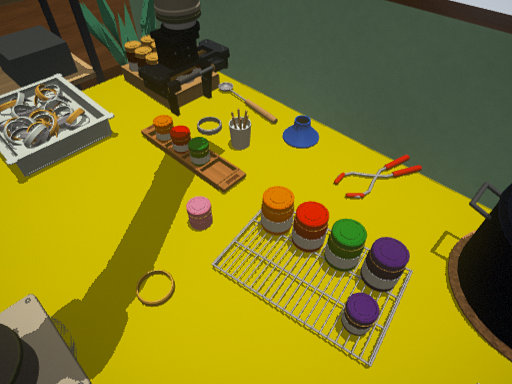

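Green stands third, at (200,150). Purple, at (361,313), is last.

Emit:
arm_command --xyz '[[-0.004,-0.02,0],[-0.01,-0.055,0],[-0.017,-0.095,0],[-0.024,-0.135,0],[-0.031,-0.175,0],[-0.038,-0.215,0],[-0.045,-0.255,0],[-0.052,-0.295,0],[-0.059,-0.335,0],[-0.066,-0.375,0],[-0.073,-0.415,0],[-0.08,-0.455,0],[-0.087,-0.495,0],[-0.092,-0.527,0],[-0.094,-0.541,0],[-0.094,-0.541,0],[-0.094,-0.541,0],[-0.094,-0.541,-0.02],[-0.094,-0.541,-0.04]]' --rot '[[0,0,0],[0,0,0.02],[0,0,0.04],[0,0,0.06],[0,0,0.08],[0,0,0.1],[0,0,0.12],[0,0,0.13],[0,0,0.13],[0,0,0.13],[0,0,0.13],[0,0,0.13],[0,0,0.13],[0,0,0.13],[0,0,0.13],[0,0,0.13],[0,0,0.13],[0,0,0.13],[0,0,0.13]]'

```text
time: 24.72
ee_pos: [0.4939, -0.3557, 0.13]
eef_rot: [0.647, 0.763, 0.001, 0.001]
ft_force: [0.2, -0.4, -0.8]
width: 0.0868
grip_force: 0.0
```

Emit:
arm_command --xyz '[[0,0,-0.02],[0,0,-0.04],[0,0,-0.055],[0,0,-0.068],[0,0,-0.078],[0,0,-0.078],[0,0,-0.078]]' --rot '[[0,0,0],[0,0,0],[0,0,0],[0,0,0],[0,0,0],[0,0,0],[0,0,0]]'

```text
time: 25.3
ee_pos: [0.4926, -0.357, 0.0516]
eef_rot: [0.648, 0.762, 0.0, -0.0]
ft_force: [-1.0, -0.6, 0.3]
width: 0.0871
grip_force: 0.0
```

Emit:
arm_command --xyz '[[0,0,0],[0,0,0],[0,0,0],[0,0,0],[0,0,0],[0,0,0],[0,0,0],[0,0,0]]' --rot '[[0,0,0],[0,0,0],[0,0,0],[0,0,0],[0,0,0],[0,0,0],[0,0,0],[0,0,0]]' --grip 0 --squeeze 25

```text
time: 25.97
ee_pos: [0.4923, -0.3578, 0.0518]
eef_rot: [0.648, 0.762, -0.0, 0.0]
ft_force: [-0.3, -0.3, 2.2]
width: 0.0522
grip_force: 25.0
```

Purple is gripped, so the target (0.5878, 0.1105) means a shift of (0.096, 0.468).

Emit:
arm_command --xyz '[[0,0,0.01],[0,0,0.03],[0,0,0.06],[0,0,0.09],[0,0,0.12],[0,0.01,0.14],[0.005,0.03,0.15],[0.013,0.06,0.15],[0.021,0.095,0.15],[0.029,0.13,0.15],[0.037,0.17,0.15],[0.045,0.21,0.15],[0.053,0.25,0.15],[0.061,0.29,0.15],[0.07,0.33,0.15],[0.079,0.37,0.15],[0.087,0.407,0.15],[0.093,0.438,0.15],[0.096,0.458,0.15],[0.096,0.468,0.15]]' --rot '[[0,0,0],[0,0,0],[0,0,0],[0,0,0],[0,0,0],[0,0,0],[0,0,0],[0,0,-0.02],[0,0,-0.04],[0,0,-0.06],[0,0,-0.08],[0,0,-0.1],[0,0,-0.12],[0,0,-0.13],[0,0,-0.13],[0,0,-0.13],[0,0,-0.13],[0,0,-0.13],[0,0,-0.13],[0,0,-0.13]]'

```text
time: 27.63
ee_pos: [0.5879, 0.1144, 0.2021]
eef_rot: [0.694, 0.72, 0.001, -0.001]
ft_force: [-0.4, 0.2, -1.2]
width: 0.0519
grip_force: 25.0
```

Emit:
arm_command --xyz '[[0,0,0],[0,0,0],[0,0,-0.02],[0,0,-0.05],[0,0,-0.08],[0,0,-0.105],[0,0,-0.12],[0,0,-0.135],[0,0,-0.145],[0,0,-0.154],[0,0,-0.16],[0,0,-0.162],[0,0,-0.162],[0,0,-0.162]]' --rot '[[0,0,0],[0,0,0],[0,0,0],[0,0,0],[0,0,0],[0,0,0],[0,0,0],[0,0,0],[0,0,0],[0,0,0],[0,0,0],[0,0,0],[0,0,0],[0,0,0]]'

```text
time: 28.8
ee_pos: [0.5887, 0.1105, 0.0402]
eef_rot: [0.696, 0.718, 0.0, 0.0]
ft_force: [-0.5, 0.7, -1.9]
width: 0.0521
grip_force: 25.0
```

Emit:
arm_command --xyz '[[0,0,0],[0,0,0],[0,0,0],[0,0,0],[0,0,0],[0,0,0.02],[0,0,0.05],[0,0,0.09],[0,0,0.13],[0,0,0.17],[0,0,0.17],[0,0,0.17]]' --rot '[[0,0,0],[0,0,0],[0,0,0],[0,0,0],[0,0,0],[0,0,0],[0,0,0],[0,0,0],[0,0,0],[0,0,0],[0,0,0],[0,0,0]]' --grip 1

```text
time: 29.8
ee_pos: [0.5895, 0.1109, 0.2121]
eef_rot: [0.696, 0.718, 0.002, 0.002]
ft_force: [-0.3, -0.6, -1.1]
width: 0.0868
grip_force: 0.0
```

Run:
```python
from h import *
im=snap('side','s7.png')
for l in ['red','orange','green','purple']: print(l,[(w('side',d['at']).round(3),d['conf']) for k in ('small_','big_') for d in r.spot_point(k+l,'side')])
s=r.read_state();print(s['time'],s['ee_pos'],s['ft_force'])
```

```text
red [(array([0.582, 0.259, 0.005]), 0.76), (array([ 0.569, -0.187,  0.018]), 0.93)]
orange [(array([ 0.455,  0.025, -0.001]), 0.72), (array([ 0.562, -0.11 ,  0.012]), 0.85), (array([0.589, 0.109, 0.004]), 0.32)]
green [(array([0.586, 0.186, 0.003]), 0.93), (array([ 0.583, -0.262,  0.022]), 0.81), (array([0.588, 0.183, 0.004]), 0.16)]
purple [(array([0.586, 0.328, 0.007]), 0.61), (array([ 0.6  , -0.339,  0.018]), 0.96)]
30.25 [0.58807149 0.11029294 0.2089269 ] [-0.74840237 -0.67183194 -0.29512401]
```

View pics/s7.png

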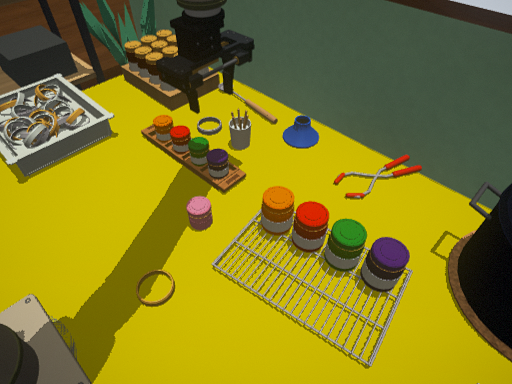

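All four jars stand in order: orange (163,128), red (180,138), green (200,150) and purple (218,163). The big jars and the pink look-alike are where they were, and the gripper is clear, so I'm handing it in.

```bash
python3 -c "
from bench import r
print(r.close_job())"
```

```text
the job is handed in; nothing more can be done
None
```

The four small jars stand in the tasting rack, one per compartment, in the order orange, red, green, purple from left to right; the big jars and the pink look-alike are where they were, and the job was handed in at about 30 s (the hand-in gave no verdict).

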